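# Let out the ratcheted soap caddy on the dish rack

## Task

Let the soap caddy on the rack tilt fully out for refilling: lift the steel pawl out of the toothed wheel and throw it right over onto its stop, turn the wheel back (counter-clockwise seen from above; the black knob is its handle) until it comes to its end stop, then swing the pawl back down into the teeth. Leave the saucer, moka pot base and brush where they are, and let go of everything at the end.

Things in the scene. Friction and masses are not known exactly. Their poses are not given: they have to be found in the camera images.
- wheel_axis (a point): Fixed point on the toothed wheel's axis, 30 mm out from the wooden board that carries wheel and pawl and rises away from the robot at 30 degrees. Axes: x up the board's slope, y left along it, z square out of it (30 degrees from vertical, leaning to the robot). Wheel: aluminium disc, 144 mm over its 16 saw teeth, face 26 mm out from the board (hub 32 mm).
- rail_mid (a point): Middle of the round steel rail, 14 mm thick and 365 mm long, running along y above the board: 160 mm up the slope from the wheel axis, 200 mm out from the board. A tool pointing straight down at the pawl would strike it: lean the tool square to the board. Two upright wooden posts, 22 x 18 mm, carry its ends. Axes as wheel_axis.
- wheel (a joint): Wheel angle, rad: 0 at the end stop (caddy fully out), growing clockwise seen from above (negative about z of wheel_axis); starts at 0.8 to 1.4, goes to 1.7. Stiff (0.15 N m), stays where left. With the pawl in the teeth it turns back by no more than one tooth (0.39 rad).
- handle_knob (a point): Middle of the wheel's crank knob: a black plastic post 20 mm in diameter, free to spin on its pin, square to the board, 45 mm from the wheel axis, from 33 to 88 mm out from the board; this point is 66 mm out. At wheel = 0 it lies 37 mm up the slope and 25 mm right of the axis; at larger joint values further clockwise.
- pawl_pivot (a point): Fixed point on the pawl's hinge axis (square to the board), 30 mm above the board, left of the wheel and up the slope; axes as wheel_axis.
- pawl (a joint): Pawl angle, rad: about 0 (up to 0.13 on a tooth's back) with its beak in the teeth, growing as it is lifted, counter-clockwise seen from above (about +z of pawl_pivot). Beyond about 1.0 it is over centre and falls by its weight towards its stop at 1.92; below that it falls into the teeth. Turns freely.
- pawl_post (a point): Middle of the steel thumb post on the pawl: round, 14 mm in diameter, square to the board, 63 mm from the pawl's hinge axis, from 26 to 87 mm out from the board; this point is 66 mm out. The pawl is a steel bar about 90 mm long, its top 28 mm out. At pawl = 0 the post lies 57 degrees right of straight up the slope, seen from the pivot.
- caddy (a joint): Angle of the white plastic soap caddy (110 x 60 x 115 mm open box at the right end of the rack), rad: 0 fully tilted out (37 degrees) to the right, growing as it closes. It is geared to the wheel and reads about 0.38 times the wheel's angle.
- saucer: White espresso saucer 116 mm across, 18 mm high, on the low slatted tray (40 mm high) at the left end of the rack; origin under its centre. Leave alone.
- moka_base: Stainless moka pot base, 88 mm across, 78 mm high, standing on the same slatted tray; origin under its centre. Leave alone.
- brush: Green plastic scrubbing brush 170 mm long, lying on the tiles to the right of the caddy; origin under its middle. Leave alone.

How it is judged:
By the outcome, as a careful person would: the job done as asked, in the order asked, and still so for the second after the job is handed in, with the robot touching nothing.
It also fails if it takes over 70 s, if anything falls off the work surface, if the arm or the gripper's body presses on something with over 40 N, if the wrist force passes 120 N, or if a joint passes its speed limit or range.

## Robot

A 6-joint arm with a two-finger parallel gripper is mounted at the origin on the work surface. World frame = base frame: x ahead of the robot, y to its left, z up, the work surface at z = 0. Lengths are in m, angles in rad, forces in N, time in s.
With the tool pointing down it reaches from about 0.225 to 0.875 m from the base axis. Payload 3.4 kg.
Tool frame: the origin (TCP) lies midway between the tips of the shut fingers; the grasp point (between the pads) lies 19 mm behind it; z points along the fingers, x is the direction in which the jaws open and shut, and the axes are right-handed (so a half turn about z gives the same grasp; the last joint's range is limited). The gripper opens to 85 mm and grips with 20 to 120 N. Pads are 22 mm wide; open, the fingers measure 114 mm over their backs; the gripper's body (76 mm by 85 mm) begins 54 mm behind the grasp point. The pads swing forward as they close: fully open they stand 13 mm farther back than shut.
Start: joints at [-1.346, 0.276, 1.505, -0, 1.361, -0.121], TCP at [0.195, -0.541, 0.231] pointing down, gripper open.
Joint ranges: [-2.89, 2.89], [-0.75, 2.08], [0.22, 2.7], [-1.18, 4.32], [0.11, 2.71], [-2.7, 2.7]. Speed limits (rad/s): [2.57, 2.57, 3.14, 3.14, 3.14, 3.14].

## Interface

Orientations are given as a unit quaternion [w, x, y, z].
In Python, from rig import manip gives the robot as it stands. The module is installed in compiled form; this text tells all that it offers.
- The arm moves only by the tool drive_tool, never from a script. Its argument "steps" is a list of rows, each a list of 5 numbers: the shift along the tool's x, y, z in mm, then the turn about the tool's z in rad, then the gripper command: -1 is shut, 1 is fully open, values between are in proportion. A call has 1 to 5 rows; each row is the pose to reach, as a shift and turn from the pose measured when the call began, along the tool's axes at that moment; what a row does not reach only later rows make up. A row lasts 1/10 s, in which the tool goes at most 50 mm and 8.59 degrees, less where a joint would pass 70% of its speed; a pose out of reach is approached as far as the arm can. A call with a gripper value outside its range is refused whole. The fingers move at their own pace and stop on an object; "squeeze" is the grip in N (left out, the last holds). Time passes only in rows, so rows that repeat a pose let the fingers close. It gives the time, the measured TCP pose, the force and the opening at its end, in the units of the state.
- manip.get_state(): the state, without advancing time (a new reading comes with each control period).
- manip.get_image(name): name is "side" or "top"; returns the picture (420x560x3 uint8, blue, green, red); there is no depth.
- manip.get_calibration(name): a dict with "camera_matrix" (3x3 intrinsics, pixels), "rvec" (rotation vector, rad) and "tvec" (3), from world to camera coordinates, as OpenCV has them. Camera axes: x right, y down, z forward; pixel columns grow to the right and rows downward; lengths in m; the calibration is good to about 2 mm. A picture is of the moment at which its call begins. get_calibration takes no time and is no camera call.
- manip.sign_off(): hands the job in, once; it reports no verdict.
Trained networks look in the newest picture that a camera, given by its name, has taken for a name from the list of things; names that differ only in an ending like _2 or _b are one class to them, and where a whole thing is asked for, a point or a joint stands for the part that bears it (a point fixed in the world has none). Each returns a list of dicts, best first, with "conf" (0 to 1); they miss things now and then, are a little off and sometimes report something else, mostly with a low value. They report only what shows in the picture. A call takes as long as a camera call.
- manip.masks_of(camera, name): "pixels" (420x560 bool, what is visible of it) and "location" ([column, row] in pixels, amid what is visible of it).
The state is a dict: "clock": time; "qpos": joint angles; "qd": joint speeds; "effort": joint torques, N m; "position": TCP position; "ee_rot": TCP orientation; "contact_force": force on the tool from outside, world axes, zero at the start; "moment": the same for the moment, N m; "width": finger opening in m.
Only numpy, scipy, OpenCV 4.12 (cv2) and the standard library are available. Lean on these libraries where they do the work, as an engineer would, in place of code of your own. Each camera call takes 0.05 s, during which the arm holds its last target.

## Working session

There is one attempt and no reset: what is moved stays moved. The work goes in short steps, Python scripts to look and compute and a tool call to move; the robot and the scene stay as the last step left them, time stands still between calls to the robot, and variables do not carry over. Pictures are saved under pics/ and viewed, and the job is handed in when it is done.

Besides the shell and the picture viewer there is one more tool, called after ">>>" as name([rows], argument=value, ...), one row to a line, values as JSON. drive_tool: Moves the arm, as the interface text tells. Its arguments: {"type":"object","properties":{"steps":{"type":"array","items":{"type":"array","items":{"type":"number"}}},"squeeze":{"type":"number"}},"required":["steps"]}

```bash
mkdir -p pics; ls
cat > h.py <<'E'
import numpy as np, cv2
from rig import manip
from scipy.spatial.transform import Rotation as R
def cam(n):
    c=manip.get_calibration(n); K=np.array(c["camera_matrix"],float); r=np.array(c["rvec"],float).ravel(); t=np.array(c["tvec"],float).ravel()
    return K,r,t
def proj(n,P):
    K,r,t=cam(n); return cv2.projectPoints(np.atleast_2d(np.array(P,float)),r,t,K,None)[0].reshape(-1,2)
def ray(n,uv):
    K,r,t=cam(n); Rm=cv2.Rodrigues(r)[0]; d=Rm.T@np.linalg.inv(K)@np.array([uv[0],uv[1],1.]); return -Rm.T@t, d/np.linalg.norm(d)
def tri(a,b):
    K1,r1,t1=cam("side");K2,r2,t2=cam("top")
    P1=K1@np.c_[cv2.Rodrigues(r1)[0],t1];P2=K2@np.c_[cv2.Rodrigues(r2)[0],t2]
    X=cv2.triangulatePoints(P1,P2,np.array(a,float).reshape(2,1),np.array(b,float).reshape(2,1)).ravel(); return X[:3]/X[3]
B=np.array([[np.cos(np.pi/6),0,-.5],[0,1,0],[.5,0,np.cos(np.pi/6)]])  # cols: board x,y,z in world (if board rises along +x)
E
python3 - <<'E'
from h import *
for n in("side","top"):
    im=manip.get_image(n); cv2.imwrite(f"pics/{n}0.png",im)
    print(n,*[np.round(v,3).tolist() for v in cam(n)], ray(n,(280,210)))
    for k in("wheel","handle_knob","pawl","pawl_post","caddy","saucer","moka_base","brush"):
        for d in manip.masks_of(n,k)[:2]: print(k,round(d["conf"],2),np.round(d["location"],1),d["pixels"].sum())
print(manip.get_state())
E
```

```text
pics
side [[426.93, 0.0, 279.685], [0.0, 426.93, 208.382], [0.0, 0.0, 1.0]] [2.463, -0.298, 0.116] [-0.625, 0.217, 1.003] (array([ 0.48943663, -0.58311564,  0.92926998]), array([ 0.15671006,  0.59346589, -0.78945563]))
wheel 0.56 [259.4 236.9] 1692
wheel 0.42 [275.8 198.1] 139
handle_knob 0.77 [255.4 237.2] 1618
handle_knob 0.37 [276.2 226.2] 7574
pawl 0.56 [270.8 196.7] 135
pawl_post 0.68 [273.5 199.5] 125
pawl_post 0.59 [258.1 143.3] 829
saucer 0.74 [257.6 145.5] 848
moka_base 0.65 [301.5 147.5] 937
moka_base 0.41 [272.7 225.2] 7963
brush 0.75 [256.4 374.3] 1250
top [[471.595, 0.0, 275.339], [0.0, 471.595, 204.793], [0.0, 0.0, 1.0]] [2.101, -2.156, 0.202] [-0.016, 0.644, 1.11] (array([ 0.43075394, -0.02295383,  1.20892627]), array([ 0.1704768 , -0.01816118, -0.98519431]))
wheel 0.98 [268.5 226. ] 2372
handle_knob 0.68 [275.4 220. ] 2329
pawl 0.6 [243.  196.2] 389
pawl_post 0.79 [243.4 195.1] 315
caddy 0.74 [344.9 211.5] 1767
saucer 0.78 [138.6 201.9] 1654
moka_base 0.65 [143.  151.5] 718
brush 0.91 [385.  249.1] 807
{'clock': 0.9, 'qpos': array([-1.34600130e+00,  2.75880735e-01,  1.50487135e+00,  5.04364082e-06,
        1.36070784e+00, -1.20972595e-01]), 'qd': array([-0.0013828 ,  0.00019073, -0.00155242, -0.00166138, -0.00016977,
       -0.00058973]), 'effort': array([ 5.33490729e-04, -4.16637897e+01, -2.46099722e+01, -1.14475133e-04,
        1.19476595e-04,  3.40088363e-06]), 'position': array([ 0.1948995 , -0.54100697,  0.23135045]), 'ee_rot': array([ 4.25954846e-05,  8.18204733e-01, -5.74926961e-01,  5.09485674e-05]), 'contact_force': array([-0.80581527, -0.2403065 , -0.44294984]), 'moment': array([-0.00683529, -0.05538208, -0.03154138]), 'width': 0.08551664502507568}
```

Run:
```python
import cv2
for n,(a,b,c,d) in {"side":(120,320,130,400),"top":(120,300,80,440)}.items():
    im=cv2.imread(f"pics/{n}0.png")
    cv2.imwrite(f"pics/{n}0z.png",cv2.resize(im[a:b,170:370] if 0 else im[130:280,170:370],None,fx=4,fy=4,interpolation=cv2.INTER_CUBIC))
```

```text
(no output)
```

View pics/side0.png

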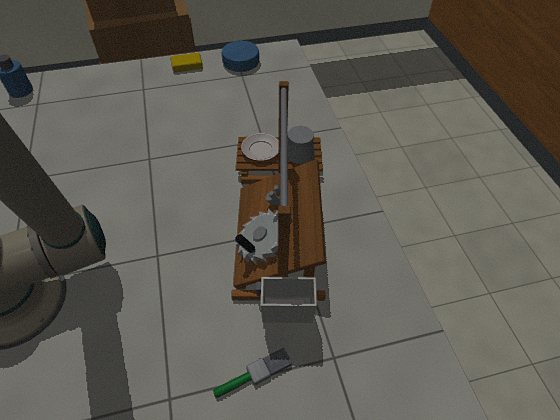

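View pics/top0.png

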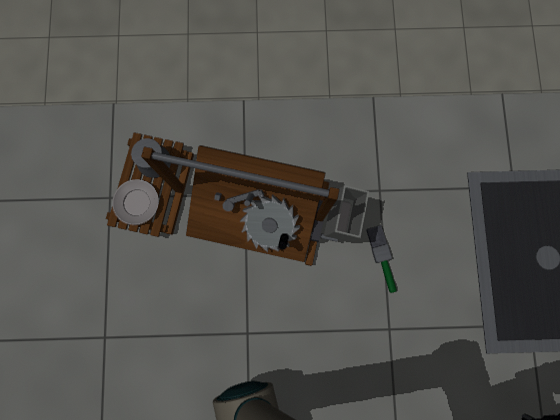

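```bash
ls pics
```

```text
side0.png
side0z.png
top0.png
top0z.png
```

View pics/side0z.png

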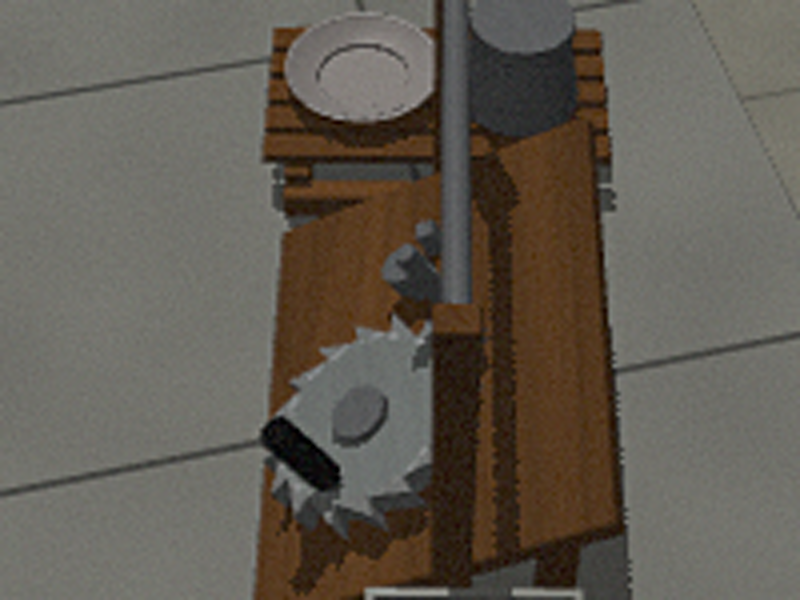

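View pics/top0z.png

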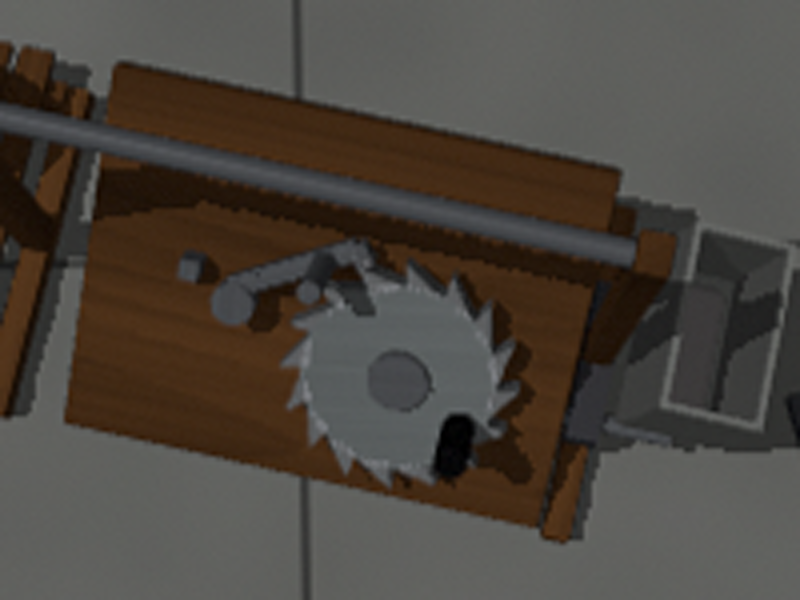

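```bash
cat >> h.py <<'E'
def frame(yaw):
    return R.from_euler("z",yaw).as_matrix()@B
E
python3 - <<'E'
from h import *
from scipy.optimize import least_squares
W=lambda p,pts:p[:3]+ (frame(p[3])@np.array(pts,float).T).T
# frame origin = wheel_axis (30mm out)
hub_t=(269.5,225.);hub_s=(260,233.3)
knob=lambda th,h:[ .045*np.cos(np.arctan2(-25,37)-th), .045*np.sin(np.arctan2(-25,37)-th),h-.03]
obs=[("top",hub_t,lambda p:[0,0,.002]),("side",hub_s,lambda p:[0,0,.002]),
("top",(284.8,236),lambda p:knob(p[4],.088)),("side",(237.5,238),lambda p:knob(p[4],.088)),
("top",(150,154.5),lambda p:[.16,.1825,.17]),("top",(332,192),lambda p:[.16,-.1825,.17]),
("side",(284,86),lambda p:[.16,.1825,.17]),("side",(285,208),lambda p:[.16,-.1825,.17])]
def res(p): return np.concatenate([proj(n,W(p,[f(p)]))[0]-uv for n,uv,f in obs])
s=least_squares(res,[.4,0,.12,-.2,1.1],loss="soft_l1")
print(s.x,np.round(res(s.x).reshape(-1,2),1)); np.save("p.npy",s.x)
print(tri(hub_s,hub_t))
E
```

```text
[ 0.60100753  0.03468916  0.11410193 -0.22683722  1.23841805] [[-22.5  -5.8]
 [ -1.2 -21.5]
 [-23.5   0.6]
 [  3.7 -22.3]
 [  2.8   0.1]
 [  9.3   0.1]
 [ -2.8   0.4]
 [  0.3   7.6]]
[ 0.58886336 -0.01742789  0.1014273 ]
```

```bash
cat > fit.py <<'E'
from h import *
from scipy.optimize import least_squares
W=lambda p,pts:p[:3]+ (frame(p[3])@np.atleast_2d(np.array(pts,float)).T).T
def knob(th,h):
    a=np.arctan2(-25,37)-th; return [.045*np.cos(a),.045*np.sin(a),h-.03]
E
python3 - <<'E'
from fit import *
obs=[("top",(269.5,225.),lambda p:[0,0,.002]),("side",(260,233.3),lambda p:[0,0,.002]),
("top",(284.8,236),lambda p:knob(p[4],.088)),("side",(237.5,238),lambda p:knob(p[4],.088)),
("top",(150,154.5),lambda p:[.16,p[5]+.1825,.17]),("top",(332,192),lambda p:[.16,p[5]-.1825,.17]),
("side",(284,86),lambda p:[.16,p[5]+.1825,.17]),("side",(285,208),lambda p:[.16,p[5]-.1825,.17])]
def res(p): return np.concatenate([proj(n,W(p,[f(p)]))[0]-uv for n,uv,f in obs])
s=least_squares(res,[.4,0,.12,-.2,1.1,.05],loss="soft_l1")
print(s.x,np.round(res(s.x).reshape(-1,2),1)); np.save("p.npy",s.x)
p=s.x
# pawl pivot from top at board normal height ~ top of pivot cyl 34mm
F=frame(p[3])
for uv,h in (((228,205.7),.030),((247,203),.087),((258,192),.028),((217.7,197),.03)):
    o,d=ray("top",uv); n=F[:,2]; l=(n@(p[:3]+n*(h-.03))-n@o)/(n@d); print(uv,h,np.round(F.T@(o+l*d-p[:3]),4), np.round(proj("side",[o+l*d]),1))
im=[(n,manip.get_image(n)) for n in("top","side")]
for n,i in im:
    i=cv2.resize(i,None,fx=4,fy=4,interpolation=cv2.INTER_CUBIC)
    for a in np.arange(0,6.28,.1):
        for r,h in((.072,-.004),(.0,.002)):
            q=proj(n,W(p,[r*np.cos(a),r*np.sin(a),h]))[0]*4; cv2.circle(i,tuple(int(v) for v in q),2,(0,0,255),-1)
    for h in (.033,.066,.088):
        q=proj(n,W(p,knob(p[4],h)))[0]*4; cv2.circle(i,tuple(int(v) for v in q),2,(0,255,0),-1)
    cv2.imwrite(f"pics/{n}1.png",i[520:1120,680:1480])
E
```

```text
[ 0.58982742 -0.0184021   0.10359499 -0.24059783  1.23390285  0.07079784] [[ 0.3 -1. ]
 [-0.9 -0.4]
 [ 0.   5.6]
 [ 3.3 -0. ]
 [-3.2 -2.1]
 [ 0.3 -0.2]
 [-1.   0.1]
 [-0.3  4. ]]
(228, 205.7) 0.03 [0.0222 0.1052 0.    ] [[268.2 195.9]]
(247, 203) 0.087 [0.0599 0.0563 0.057 ] [[269.4 193.2]]
(258, 192) 0.028 [ 0.0705  0.0415 -0.002 ] [[286.  210.7]]
(217.7, 197) 0.03 [0.0381 0.1325 0.    ] [[273.9 185.5]]
```

View pics/top1.png

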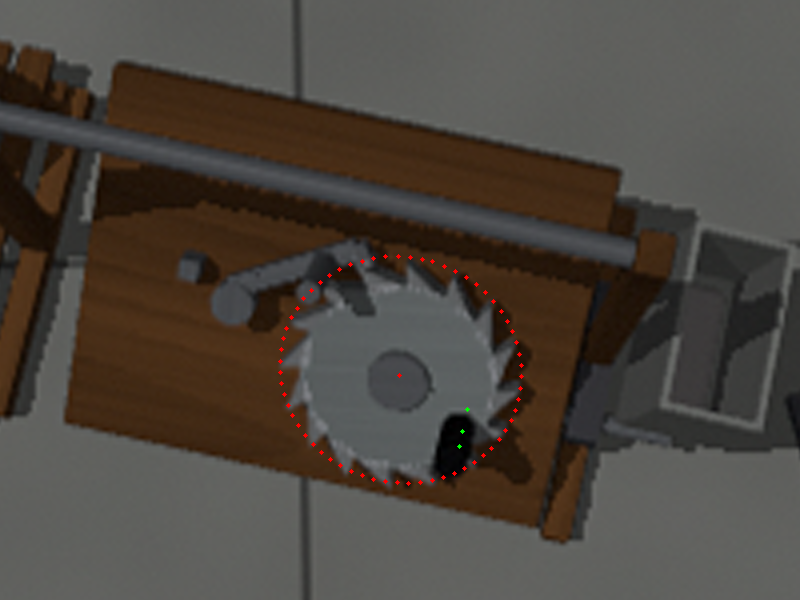

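View pics/side1.png

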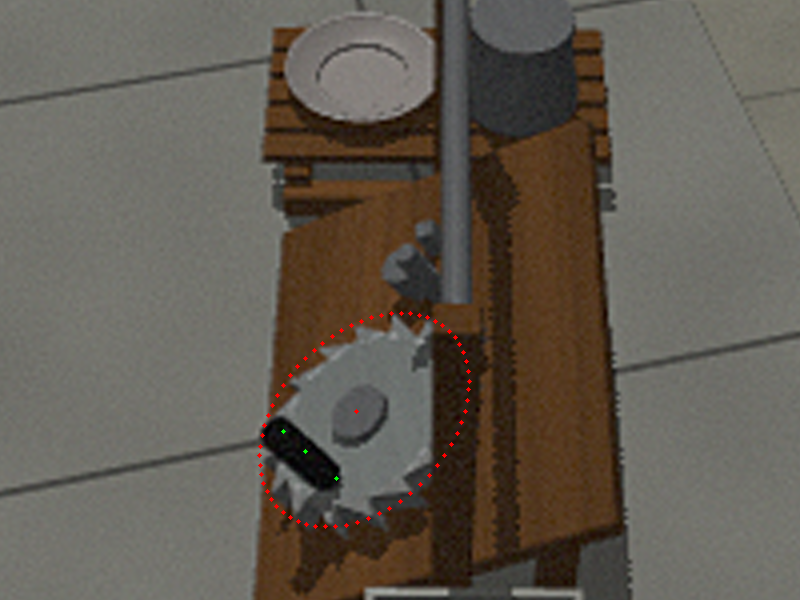

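Run:
```python
from fit import *
obs=[("top",(269.5,225.),lambda p:[0,0,.002]),("side",(260,233.3),lambda p:[0,0,.002]),
("top",(282.7,245.5),lambda p:knob(p[4],.088)),("side",(238.3,238.),lambda p:knob(p[4],.088)),
("top",(150,154.5),lambda p:[.16,p[5]+p[6],.17]),("top",(328,191.5),lambda p:[.16,p[5]-p[7],.17]),
("side",(284,86),lambda p:[.16,p[5]+p[6],.17]),("side",(285,205),lambda p:[.16,p[5]-p[7],.17])]
def res(p): return np.concatenate([proj(n,W(p,[f(p)]))[0]-uv for n,uv,f in obs]+[(p[6:8]-.1825)*50])
s=least_squares(res,[.4,0,.12,-.2,1.1,.05,.18,.18])
print(s.x,np.round(res(s.x)[:-2].reshape(-1,2),1)); np.save("p.npy",s.x)
p=s.x
F=frame(p[3])
for uv,h in (((228,205.7),.030),((247,203),.087),((258,192),.028),((217.7,197),.03)):
    o,d=ray("top",uv); n=F[:,2]; l=(n@(p[:3]+n*(h-.03))-n@o)/(n@d); print(uv,h,np.round(F.T@(o+l*d-p[:3]),4), np.round(proj("side",[o+l*d]),1))
im=[(n,manip.get_image(n)) for n in("top","side")]
for n,i in im:
    i=cv2.resize(i,None,fx=4,fy=4,interpolation=cv2.INTER_CUBIC)
    for a in np.arange(0,6.28,.1):
        for r,h in((.072,-.004),(.0,.002)):
            q=proj(n,W(p,[r*np.cos(a),r*np.sin(a),h]))[0]*4; cv2.circle(i,tuple(int(v) for v in q),2,(0,0,255),-1)
    for h in (.033,.066,.088):
        q=proj(n,W(p,knob(p[4],h)))[0]*4; cv2.circle(i,tuple(int(v) for v in q),2,(0,255,0),-1)
    for y in np.linspace(-.1825,.1825,20):
        q=proj(n,W(p,[.16,p[5]+y,.17]))[0]*4; cv2.circle(i,tuple(int(v) for v in q),3,(255,255,0),-1)
    cv2.imwrite(f"pics/{n}2.png",i[520:1120,680:1480] if n=="side" else i[520:1120,580:1380])
```

```text
[ 0.58902976 -0.01953843  0.10704881 -0.23880527  1.43812357  0.07348555
  0.17372976  0.17372975] [[ 0.7 -0.9]
 [-1.2 -0.8]
 [ 0.6 -0.6]
 [-1.  -0.5]
 [-0.1 -1.4]
 [-0.8 -1. ]
 [-1.4  0.8]
 [-0.5  1.3]]
(228, 205.7) 0.03 [ 0.0223  0.106  -0.    ] [[268.  195.1]]
(247, 203) 0.087 [0.0599 0.0572 0.057 ] [[269.2 192.4]]
(258, 192) 0.028 [ 0.0703  0.0425 -0.002 ] [[285.8 209.9]]
(217.7, 197) 0.03 [0.0383 0.1332 0.    ] [[273.6 184.7]]
```

View pics/top2.png

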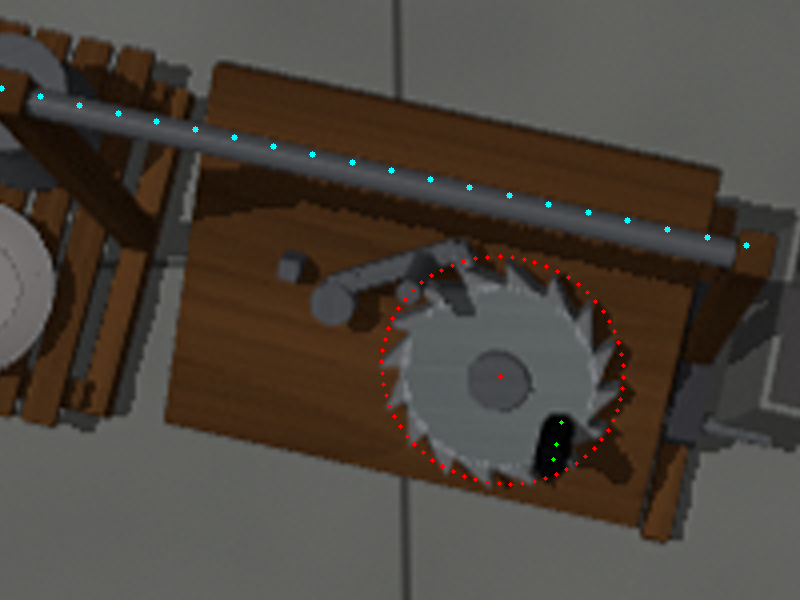

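View pics/side2.png

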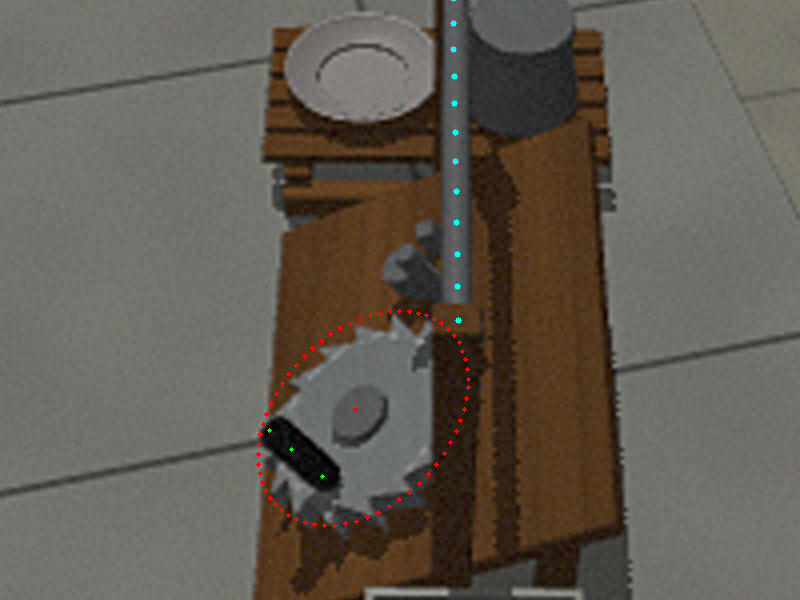

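```bash
cat >> fit.py <<'E'
p=np.load("p.npy"); F=frame(p[3]); O=p[:3]; G=O-.03*F[:,2]
U=np.array([np.cos(p[3]),np.sin(p[3]),0]);V=np.array([-U[1],U[0],0]);Z=np.array([0,0,1.])
def b2uvz(bx,by,h): 
    d=F@np.array([bx,by,h]); return np.array([d@U,d@V,d[2]])
def uvz(w): d=np.array(w)-G; return np.array([d@U,d@V,d[2]])
def toW(a): return G+a[0]*U+a[1]*V+a[2]*Z
def st():
    s=manip.get_state(); q=np.array(s["ee_rot"]); Rm=R.from_quat(q[[1,2,3,0]]).as_matrix()
    return s,Rm
def rep():
    s,Rm=st(); x=Rm[:,0]; print("t",s["clock"],"uvz mm",np.round(uvz(s["position"])*1e3,1),"world",np.round(s["position"],3),"toolx yaw rel U",round(np.arctan2(x@V,x@U),3),"tilt",np.round(Rm[:,2],3),"F uvz",np.round([s["contact_force"]@U,s["contact_force"]@V,s["contact_force"][2]],1),"w",s["width"],"q",np.round(s["qpos"],2))
def go(*targets):
    "targets uvz mm -> shifts in tool axes"
    s,Rm=st()
    for t in targets: print(t,"->",np.round(Rm.T@(toW(np.array(t)/1e3)-s["position"])*1e3,0))
E
python3 - <<'E'
from fit import *
np.set_printoptions(suppress=True)
print("G",G,"U",U)
print("tri post top",np.round(F.T@(tri((270.5,192.5),(247,203))-G),4))
print("caddy",uvz(tri((288,290),(348,208))))
print("post0 top",b2uvz(.060,.057,.087),"top-arc",b2uvz(.085,.106,.087),"end",b2uvz(.06,.156,.087),"rail",b2uvz(.16,p[5],.2))
print("knob now",b2uvz(*knob(p[4],.0)[:2],.088),"knob 0",b2uvz(.037,-.025,.088))
rep(); go((-150,20,200))
E
```

```text
G [ 0.60360408 -0.02308656  0.08106805] U [ 0.97162127 -0.23654197  0.        ]
tri post top [0.0603 0.0577 0.0847]
caddy [ 0.05053801 -0.16781218  0.06675797]
post0 top [0.00846152 0.057      0.10534421] top-arc [0.03011216 0.106      0.11784421] end [0.00846152 0.156      0.10534421] rail [0.03856406 0.07348555 0.25320508]
knob now [-0.06135495 -0.04029153  0.06619035] knob 0 [-0.01195706 -0.025       0.09471024]
t 1.1 uvz mm [-274.6 -599.9  150.3] world [ 0.195 -0.541  0.231] toolx yaw rel U -0.986 tilt [ 0. -0. -1.] F uvz [-0.   0.3 -0.5] w 0.08542482959697484 q [-1.35  0.28  1.5  -0.    1.36 -0.12]
(-150, 20, 200) -> [-448. -446.  -50.]
```

>>> drive_tool([
  [0,0,-40,0,1],
  [-30,-30,-50,-0.14,1],
  [-60,-60,-50,-0.28,1],
  [-95,-95,-50,-0.42,1],
  [-130,-130,-50,-0.56,1],
])

```text
clock: 1.6
position: [0.2736, -0.3732, 0.2814]
ee_rot: [0.0, 0.946, -0.324, 0.0]
contact_force: [0.6, 0.3, 0.4]
width: 0.0851
```

```bash
python3 -c "
from fit import *
rep(); go((-150,20,200))"
```

```text
t 1.6 uvz mm [-237.8 -418.2  200.3] world [ 0.274 -0.373  0.281] toolx yaw rel U -0.422 tilt [ 0.001 -0.    -1.   ] F uvz [0.5 0.4 0.4] w 0.0850946592956544 q [-1.09  0.08  1.63  0.    1.43 -0.43]
(-150, 20, 200) -> [ -99. -436.    0.]
```

>>> drive_tool([
  [-11,-48,0,-0.1,1],
  [-22,-96,0,-0.2,1],
  [-33,-144,0,-0.3,1],
  [-44,-192,0,-0.4,1],
  [-55,-240,0,-0.42,1],
])

```text
clock: 2.1
position: [0.3778, -0.1481, 0.2818]
ee_rot: [0.0, 0.993, -0.119, 0.001]
contact_force: [-0.5, -1.0, 0.8]
width: 0.0853
```

```bash
python3 -c "
from fit import *
rep(); go((-150,20,200))"
```

```text
t 2.1 uvz mm [-189.8 -174.9  200.7] world [ 0.378 -0.148  0.282] toolx yaw rel U -0.0 tilt [ 0.002 -0.001 -1.   ] F uvz [-0.3 -1.1  0.8] w 0.085294141331 q [-0.55 -0.01  1.73  0.    1.42 -0.31]
(-150, 20, 200) -> [  40. -195.    1.]
```

>>> drive_tool([
  [10,-48,0,0,1],
  [25,-95,0,0,1],
  [55,-142,15,0,1],
  [90,-180,40,0,1],
  [120,-200,75,0,1],
])

```text
clock: 2.6
position: [0.5345, 0.0158, 0.2174]
ee_rot: [0.0, 0.993, -0.118, 0.004]
contact_force: [-0.0, -0.3, 0.1]
width: 0.0856
```

```bash
python3 -c "
from fit import *
rep(); go((-45,25,70))
for n in ('side','top'):
    i=manip.get_image(n); cv2.imwrite('pics/'+n+'3.png',cv2.resize(i[100:300,150:400],(800,640)[:2] if 0 else (750,600),interpolation=cv2.INTER_CUBIC))"
```

```text
t 2.6 uvz mm [-76.3  21.4 136.3] world [0.535 0.016 0.217] toolx yaw rel U 0.003 tilt [ 0.008 -0.001 -1.   ] F uvz [ 0.  -0.3  0.1] w 0.08560065993486249 q [-0.1   0.22  1.62 -0.    1.3   0.14]
(-45, 25, 70) -> [31. -3. 67.]
```

View pics/side3.png

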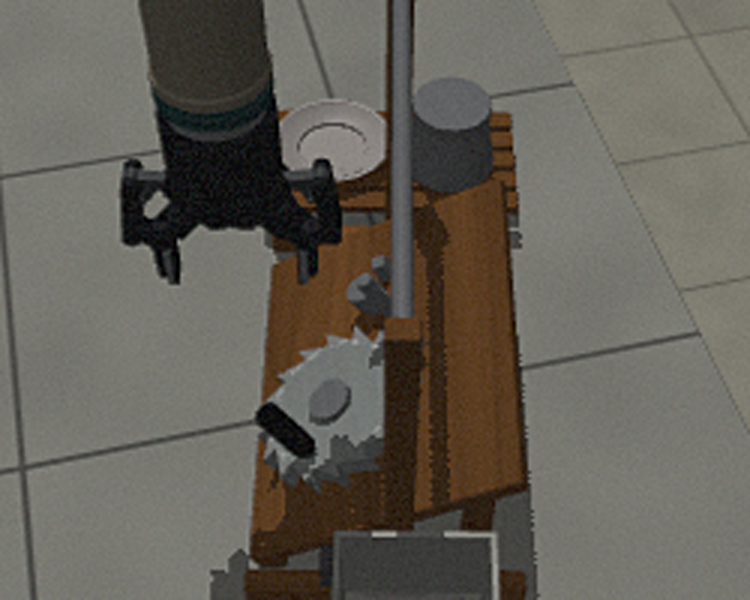

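View pics/top3.png

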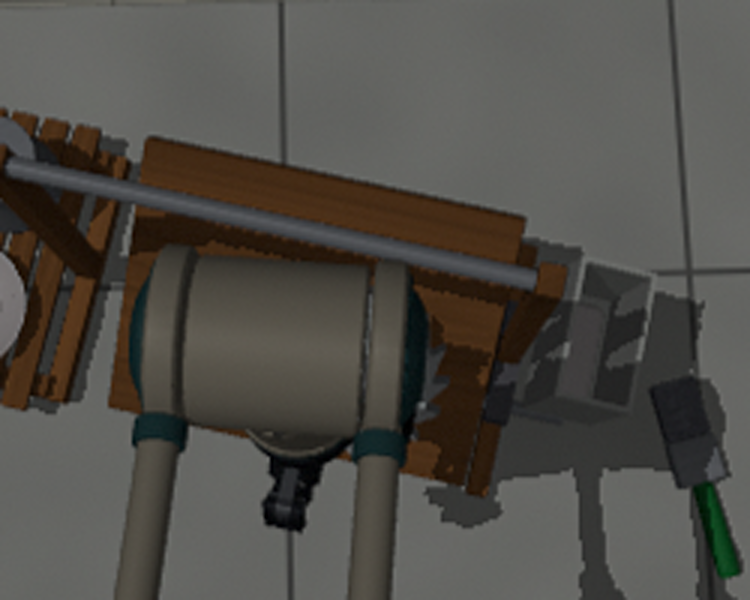

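```bash
python3 -c "
from fit import *
i=cv2.imread('pics/side0.png'); 
im=manip.get_image('side'); im2=cv2.resize(im,(800,600),interpolation=cv2.INTER_CUBIC)
s,Rm=st()
for k in range(0,360,20):
    q=proj('side',s['position']-Rm[:,2]*k/1e3)[0]*800/560; c=tuple(int(v) for v in q); cv2.circle(im2,c,2,(0,255,0),-1); 
    if k%100==0: cv2.putText(im2,str(k),c,0,.4,(0,0,255),1)
for y in np.linspace(-.1825,.1825,20):
    q=proj('side',W(p,[.16,p[5]+y,.17]))[0]*800/560; cv2.circle(im2,tuple(int(v) for v in q),2,(255,255,0),-1)
cv2.imwrite('pics/s4.png',im2)
for z in (.33,.38,.43,.48,.53,.58):
    o,d=ray('top',(245,185)); l=(z-o[2])/d[2]; a=uvz(o+l*d)
    o,d=ray('top',(240,243)); l=(z-o[2])/d[2]; print(z,a,uvz(o+l*d))
A=[];b=[]
for q2,q3,r,z in ((.2759,1.5049,.575,.2314),(.08,1.63,.4631,.2814),(-.01,1.73,.4058,.2818),(.22,1.62,.5347,.2174)):
    A+=[[np.sin(q2),np.sin(q2+q3),1,0],[np.cos(q2),np.cos(q2+q3),0,1]];b+=[r,z]
x=np.linalg.lstsq(np.array(A),np.array(b),rcond=None);print(x)
"
```

```text
0.33 [0.01688026 0.05493199 0.24893195] [-0.09329834  0.0393977   0.24893195]
0.38 [0.00636422 0.04948845 0.29893195] [-0.09754659  0.03483787  0.29893195]
0.43 [-0.00415182  0.04404492  0.34893195] [-0.10179484  0.03027804  0.34893195]
0.48 [-0.01466787  0.03860138  0.39893195] [-0.10604308  0.02571822  0.39893195]
0.53 [-0.02518391  0.03315785  0.44893195] [-0.11029133  0.02115839  0.44893195]
0.58 [-0.03569995  0.02771431  0.49893195] [-0.11453958  0.01659856  0.49893195]
(array([ 0.61215068,  0.41575496,  0.00129591, -0.26999323]), array([7.2420383e-06]), np.int32(4), array([2.86105986, 2.78988412, 0.15950743, 0.07375955]))
```

View pics/s4.png

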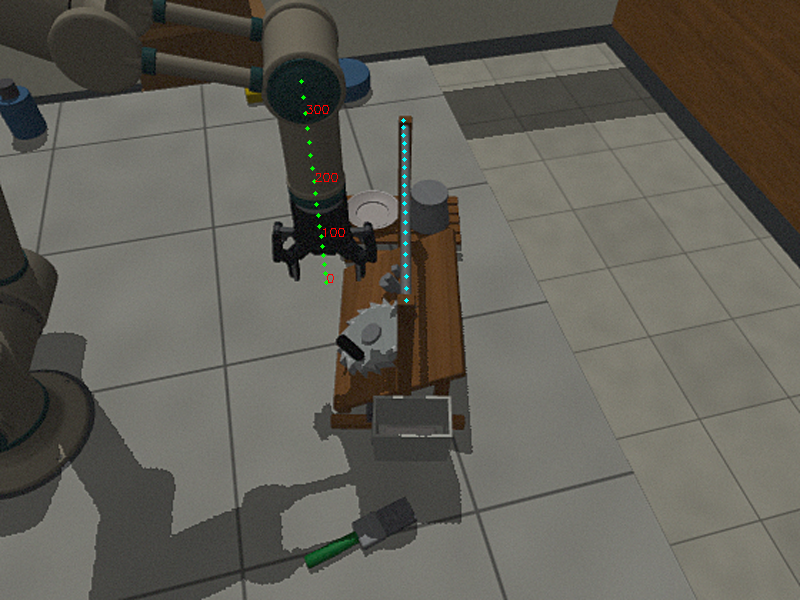

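>>> drive_tool([
  [5,-3,35,0,1],
  [15,-4,64,0,1],
  [25,-4,66,0,1],
  [35,-4,66,0,1],
  [36,-4,66,0,1],
])

```text
clock: 3.25
position: [0.5701, 0.0087, 0.1495]
ee_rot: [0.001, 0.993, -0.118, 0.001]
contact_force: [0.3, -0.4, 0.7]
width: 0.0853
```

```bash
cat > look.py <<'E'
from fit import *
import sys
k=sys.argv[1]; rep()
i=manip.get_image('side'); a=cv2.resize(i[150:270,200:320],(600,600),interpolation=cv2.INTER_CUBIC); cv2.imwrite(f'pics/side{k}.png',a)
E
python3 look.py 5
```

```text
t 3.25 uvz mm [-40.1  23.   68.4] world [0.57  0.009 0.149] toolx yaw rel U 0.001 tilt [ 0.001 -0.001 -1.   ] F uvz [ 0.4 -0.3  0.7] w 0.08525243536661077 q [-0.11  0.33  1.65 -0.    1.17  0.13]
```

View pics/side5.png

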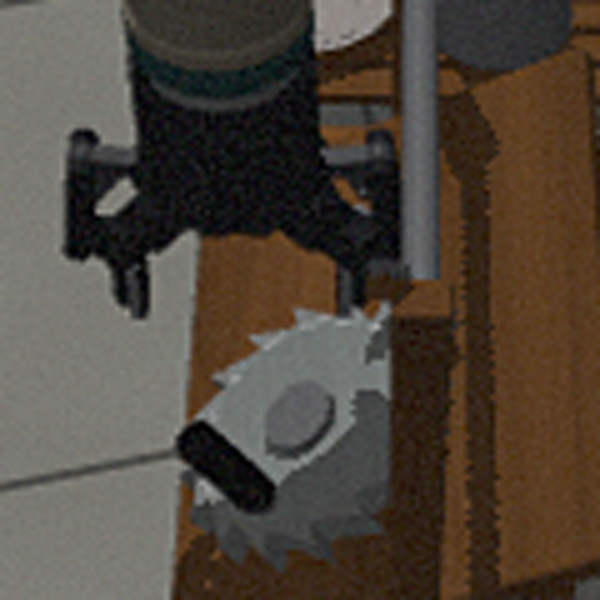

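```bash
python3 -c "
from fit import *
T=[]
for f in (52,42,32,22,12,2,-8,-18,-28):
    f=np.radians(f); a=b2uvz(.0223+.063*np.cos(f),.106-.063*np.sin(f),.087)*1e3
    T.append(tuple(np.round(a+[-49,-18,-35])))
go(*T)"
```

```text
(np.float64(-40.0), np.float64(38.0), np.float64(71.0)) -> [  1. -15.  -3.]
(np.float64(-33.0), np.float64(46.0), np.float64(75.0)) -> [  8. -23.  -7.]
(np.float64(-27.0), np.float64(55.0), np.float64(78.0)) -> [ 14. -32. -10.]
(np.float64(-23.0), np.float64(64.0), np.float64(81.0)) -> [ 18. -41. -13.]
(np.float64(-20.0), np.float64(75.0), np.float64(82.0)) -> [ 21. -52. -14.]
(np.float64(-19.0), np.float64(86.0), np.float64(83.0)) -> [ 22. -63. -15.]
(np.float64(-19.0), np.float64(97.0), np.float64(83.0)) -> [ 22. -74. -15.]
(np.float64(-21.0), np.float64(107.0), np.float64(81.0)) -> [ 20. -84. -13.]
(np.float64(-25.0), np.float64(118.0), np.float64(79.0)) -> [ 16. -95. -11.]
```

>>> drive_tool([
  [1,-8,-2,0,1],
  [1,-15,-3,0,1],
  [5,-19,-5,0,1],
  [8,-23,-7,0,1],
  [8,-23,-7,0,1],
])

```text
clock: 3.8
position: [0.5836, 0.03, 0.1569]
ee_rot: [0.0, 0.993, -0.118, 0.001]
contact_force: [0.6, -0.3, -0.2]
width: 0.0852
```

```bash
python3 look.py 6; python3 -c "
from fit import *
go((-27,55,78),(-23,64,81),(-20,75,82),(-19,86,83),(-19,97,83),(-21,107,81))"
```

```text
t 3.8 uvz mm [-32.   46.9  75.9] world [0.584 0.03  0.157] toolx yaw rel U 0.002 tilt [ 0.002 -0.001 -1.   ] F uvz [ 0.7 -0.1 -0.2] w 0.08518049406689869 q [-0.07  0.34  1.6  -0.    1.2   0.17]
(-27, 55, 78) -> [ 6. -8. -2.]
(-23, 64, 81) -> [ 10. -17.  -5.]
(-20, 75, 82) -> [ 13. -28.  -6.]
(-19, 86, 83) -> [ 14. -39.  -8.]
(-19, 97, 83) -> [ 14. -50.  -8.]
(-21, 107, 81) -> [ 12. -60.  -6.]
```

View pics/side6.png

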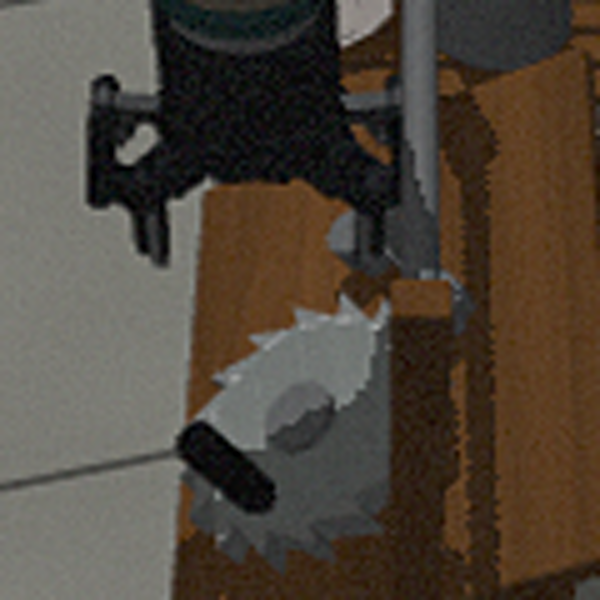

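>>> drive_tool([
  [6,-8,-2,0,1],
  [10,-17,-5,0,1],
  [12,-28,-7,0,1],
  [13,-39,-8,0,1],
  [13,-45,-8,0,1],
])

```text
clock: 4.35
position: [0.6066, 0.0721, 0.1646]
ee_rot: [0.0, 0.993, -0.118, 0.001]
contact_force: [0.4, -1.3, -0.6]
width: 0.0852
```

```bash
python3 look.py 7; python3 -c "
from fit import *
go((-19,97,83),(-21,107,81),(-27,118,78))
i=manip.get_image('top'); cv2.imwrite('pics/top7.png',cv2.resize(i[130:280,170:370],(800,600),interpolation=cv2.INTER_CUBIC))"
```

```text
t 4.35 uvz mm [-19.6  93.2  83.5] world [0.607 0.072 0.165] toolx yaw rel U 0.003 tilt [ 0.001 -0.001 -1.   ] F uvz [ 0.7 -1.1 -0.6] w 0.08523766921720335 q [ 0.    0.37  1.53 -0.    1.24  0.24]
(-19, 97, 83) -> [ 1. -3.  0.]
(-21, 107, 81) -> [ -1. -13.   2.]
(-27, 118, 78) -> [ -7. -24.   5.]
```

View pics/side7.png

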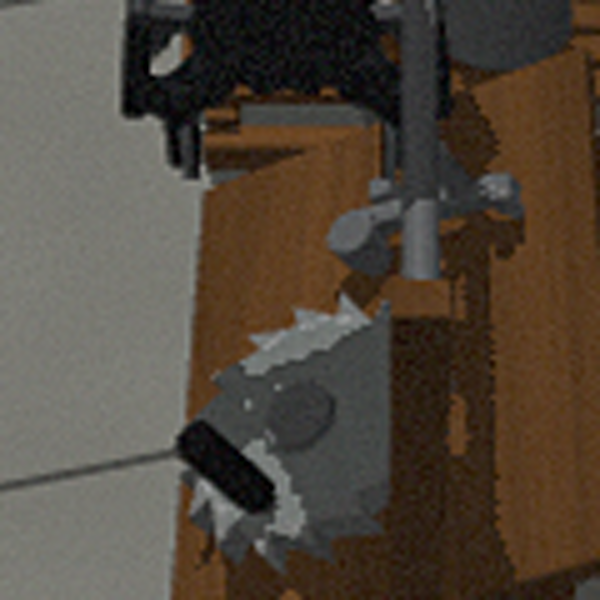

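View pics/top7.png

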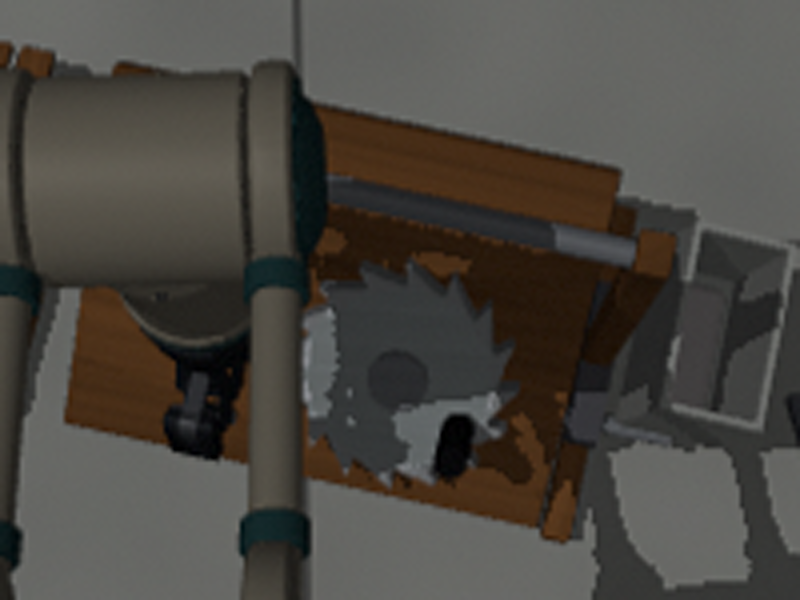

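>>> drive_tool([
  [0,-10,0,0,1],
  [-3,-20,2,0,1],
  [-8,-30,5,0,1],
  [-13,-38,8,0,1],
  [-13,-38,8,0,1],
])

```text
clock: 4.95
position: [0.601, 0.1133, 0.1555]
ee_rot: [0.0, 0.993, -0.116, -0.001]
contact_force: [-0.3, 0.1, -0.4]
width: 0.0857
```

```bash
python3 look.py 8
```

```text
t 4.95 uvz mm [-34.8 131.9  74.5] world [0.601 0.113 0.156] toolx yaw rel U 0.005 tilt [-0.002 -0.001 -1.   ] F uvz [-0.3 -0.  -0.4] w 0.08573268859106747 q [ 0.07  0.38  1.54 -0.    1.22  0.31]
```

View pics/side8.png

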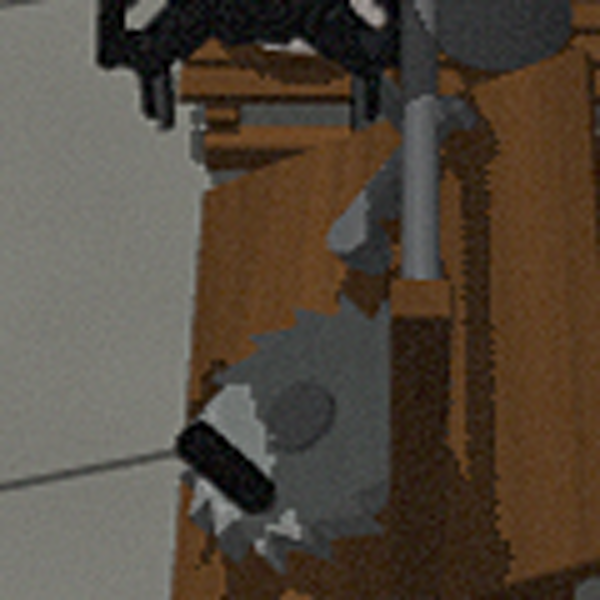

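>>> drive_tool([
  [-30,0,0,0,1],
  [-60,20,-20,0,0],
  [-75,60,-40,0,-1],
  [-75,105,-45,0,-1],
  [-75,150,-45,0,-1],
])

```text
clock: 5.5
position: [0.4939, -0.0173, 0.2028]
ee_rot: [0.001, 0.993, -0.116, 0.002]
contact_force: [0.6, -1.1, 0.1]
width: 0.0282
```

```bash
cat > wlk.py <<'E'
from fit import *
s=0
for th in (1.44,1.25,1.05,.85,.65,.45,.3,.15,0,-.1):
    a=b2uvz(*knob(th,0)[:2],.088)*1e3; t=a+[-8.7-14.5,0,-26]; print(th,np.round(a),end=' '); go(tuple(np.round(t)))
E
python3 look.py 9; python3 wlk.py
```

```text
t 5.5 uvz mm [-108.   -20.3  121.8] world [ 0.494 -0.017  0.203] toolx yaw rel U 0.007 tilt [ 0.003 -0.002 -1.   ] F uvz [ 0.8 -1.   0.1] w 0.02815097171439069 q [-0.17  0.17  1.72 -0.    1.25  0.06]
1.44 [-61. -40.  66.] (np.float64(-85.0), np.float64(-40.0), np.float64(40.0)) -> [23. 12. 81.]
1.25 [-55. -43.  70.] (np.float64(-78.0), np.float64(-43.0), np.float64(44.0)) -> [30. 15. 77.]
1.05 [-47. -45.  75.] (np.float64(-70.0), np.float64(-45.0), np.float64(49.0)) -> [38. 17. 72.]
0.85 [-39. -45.  79.] (np.float64(-62.0), np.float64(-45.0), np.float64(53.0)) -> [46. 17. 68.]
0.65 [-31. -43.  83.] (np.float64(-55.0), np.float64(-43.0), np.float64(57.0)) -> [53. 15. 64.]
0.45 [-24. -39.  88.] (np.float64(-48.0), np.float64(-39.0), np.float64(62.0)) -> [60. 11. 59.]
0.3 [-20. -35.  90.] (np.float64(-43.0), np.float64(-35.0), np.float64(64.0)) -> [65.  7. 57.]
0.15 [-15. -30.  93.] (np.float64(-39.0), np.float64(-30.0), np.float64(67.0)) -> [69.  2. 54.]
0 [-12. -25.  95.] (np.float64(-35.0), np.float64(-25.0), np.float64(69.0)) -> [73. -3. 52.]
-0.1 [-10. -21.  96.] (np.float64(-33.0), np.float64(-21.0), np.float64(70.0)) -> [75. -7. 51.]
```

View pics/side9.png

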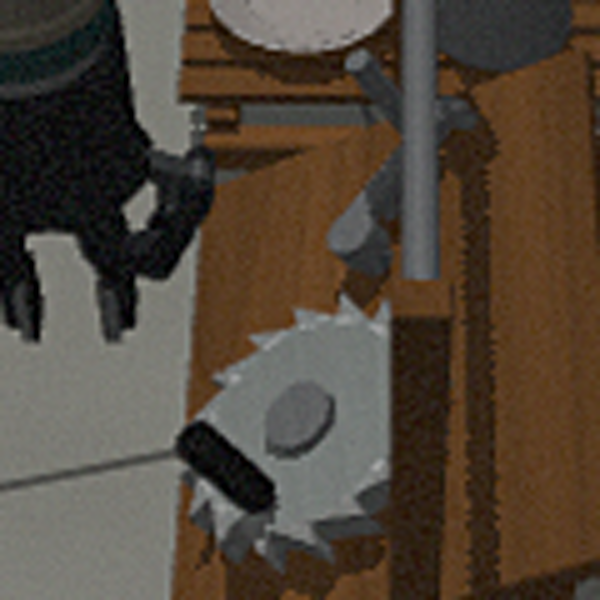

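>>> drive_tool([
  [-2,14,30,0,-1],
  [-2,20,65,0,-1],
  [0,20,80,0,-1],
  [8,20,80,0,-1],
  [12,20,80,0,-1],
])

```text
clock: 6.05
position: [0.5004, -0.0477, 0.123]
ee_rot: [0.005, 0.993, -0.118, 0.001]
contact_force: [-0.3, 0.1, 0.8]
width: 0.0004
```

```bash
python3 look.py 10; python3 wlk.py; python3 -c "
from fit import *
print(proj('side',toW(b2uvz(.06,.156,.087))))"
```

```text
t 6.05 uvz mm [-94.4 -48.3  41.9] world [ 0.5   -0.048  0.123] toolx yaw rel U 0.003 tilt [ 0.001 -0.01  -1.   ] F uvz [-0.3 -0.   0.8] w 0.00041040905972701975 q [-0.23  0.26  1.83 -0.01  1.06  0.01]
1.44 [-61. -40.  66.] (np.float64(-85.0), np.float64(-40.0), np.float64(40.0)) -> [ 8. -8.  2.]
1.25 [-55. -43.  70.] (np.float64(-78.0), np.float64(-43.0), np.float64(44.0)) -> [15. -5. -1.]
1.05 [-47. -45.  75.] (np.float64(-70.0), np.float64(-45.0), np.float64(49.0)) -> [23. -3. -6.]
0.85 [-39. -45.  79.] (np.float64(-62.0), np.float64(-45.0), np.float64(53.0)) -> [ 31.  -3. -10.]
0.65 [-31. -43.  83.] (np.float64(-55.0), np.float64(-43.0), np.float64(57.0)) -> [ 38.  -5. -14.]
0.45 [-24. -39.  88.] (np.float64(-48.0), np.float64(-39.0), np.float64(62.0)) -> [ 45.  -9. -19.]
0.3 [-20. -35.  90.] (np.float64(-43.0), np.float64(-35.0), np.float64(64.0)) -> [ 50. -13. -21.]
0.15 [-15. -30.  93.] (np.float64(-39.0), np.float64(-30.0), np.float64(67.0)) -> [ 54. -18. -24.]
0 [-12. -25.  95.] (np.float64(-35.0), np.float64(-25.0), np.float64(69.0)) -> [ 58. -23. -26.]
-0.1 [-10. -21.  96.] (np.float64(-33.0), np.float64(-21.0), np.float64(70.0)) -> [ 61. -27. -27.]
[[269.59998568 161.14502093]]
```

View pics/side10.png

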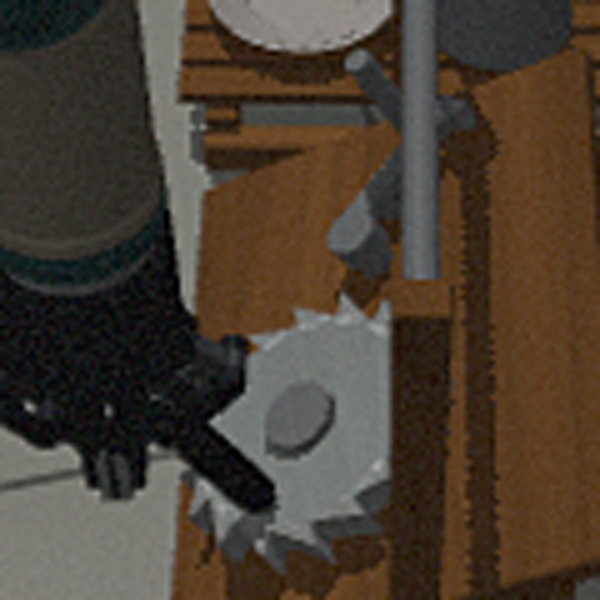

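>>> drive_tool([
  [8,-6,2,0,-1],
  [12,-4,0,0,-1],
  [16,-4,-2,0,-1],
  [20,-3,-4,0,-1],
  [24,-3,-6,0,-1],
])

```text
clock: 6.6
position: [0.5247, -0.0504, 0.1298]
ee_rot: [0.005, 0.993, -0.118, 0.001]
contact_force: [-5.6, 0.5, 1.8]
width: -0.0001
```

```bash
python3 look.py 11; python3 wlk.py
```

```text
t 6.6 uvz mm [-70.2 -45.2  48.7] world [ 0.525 -0.05   0.13 ] toolx yaw rel U 0.003 tilt [ 0.001 -0.01  -1.   ] F uvz [-5.6 -0.8  1.8] w -9.395198800471363e-05 q [-0.22  0.28  1.77 -0.01  1.09  0.02]
1.44 [-61. -40.  66.] (np.float64(-85.0), np.float64(-40.0), np.float64(40.0)) -> [-16.  -5.   9.]
1.25 [-55. -43.  70.] (np.float64(-78.0), np.float64(-43.0), np.float64(44.0)) -> [-9. -2.  5.]
1.05 [-47. -45.  75.] (np.float64(-70.0), np.float64(-45.0), np.float64(49.0)) -> [-1. -0.  0.]
0.85 [-39. -45.  79.] (np.float64(-62.0), np.float64(-45.0), np.float64(53.0)) -> [ 7. -0. -4.]
0.65 [-31. -43.  83.] (np.float64(-55.0), np.float64(-43.0), np.float64(57.0)) -> [14. -2. -8.]
0.45 [-24. -39.  88.] (np.float64(-48.0), np.float64(-39.0), np.float64(62.0)) -> [ 21.  -6. -13.]
0.3 [-20. -35.  90.] (np.float64(-43.0), np.float64(-35.0), np.float64(64.0)) -> [ 26. -10. -15.]
0.15 [-15. -30.  93.] (np.float64(-39.0), np.float64(-30.0), np.float64(67.0)) -> [ 30. -15. -18.]
0 [-12. -25.  95.] (np.float64(-35.0), np.float64(-25.0), np.float64(69.0)) -> [ 34. -20. -20.]
-0.1 [-10. -21.  96.] (np.float64(-33.0), np.float64(-21.0), np.float64(70.0)) -> [ 36. -24. -21.]
```

View pics/side11.png

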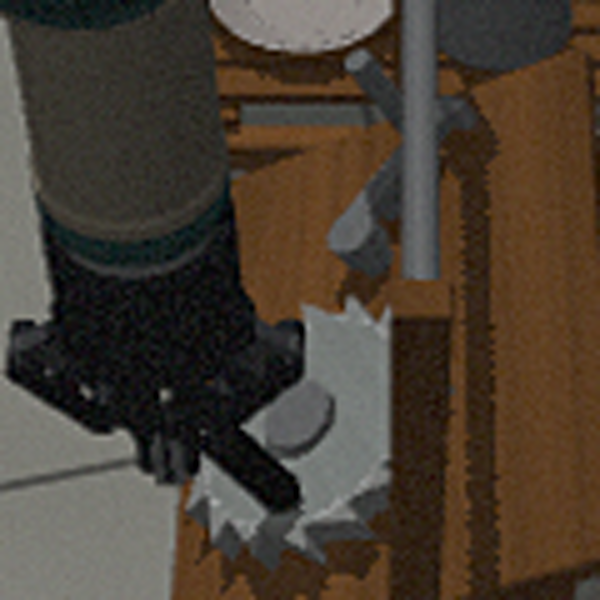

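>>> drive_tool([
  [5,0,-3,0,-1],
  [9,0,-5,0,-1],
  [13,-2,-8,0,-1],
  [17,-4,-10,0,-1],
  [21,-6,-13,0,-1],
])

```text
clock: 7.15
position: [0.5481, -0.0495, 0.1434]
ee_rot: [0.005, 0.993, -0.118, 0.002]
contact_force: [-3.3, 2.0, -2.2]
width: 0.0004
```

```bash
python3 look.py 12; python3 wlk.py | tail -6
```

```text
t 7.15 uvz mm [-47.7 -38.7  62.3] world [ 0.548 -0.049  0.143] toolx yaw rel U 0.003 tilt [ 0.003 -0.01  -1.   ] F uvz [-3.7  1.1 -2.2] w 0.0004067648355054551 q [-0.21  0.3   1.7  -0.01  1.14  0.03]
0.65 [-31. -43.  83.] (np.float64(-55.0), np.float64(-43.0), np.float64(57.0)) -> [-9.  5.  6.]
0.45 [-24. -39.  88.] (np.float64(-48.0), np.float64(-39.0), np.float64(62.0)) -> [-2.  1.  1.]
0.3 [-20. -35.  90.] (np.float64(-43.0), np.float64(-35.0), np.float64(64.0)) -> [ 3. -3. -1.]
0.15 [-15. -30.  93.] (np.float64(-39.0), np.float64(-30.0), np.float64(67.0)) -> [ 7. -8. -4.]
0 [-12. -25.  95.] (np.float64(-35.0), np.float64(-25.0), np.float64(69.0)) -> [ 11. -13.  -6.]
-0.1 [-10. -21.  96.] (np.float64(-33.0), np.float64(-21.0), np.float64(70.0)) -> [ 13. -17.  -7.]
```

View pics/side12.png

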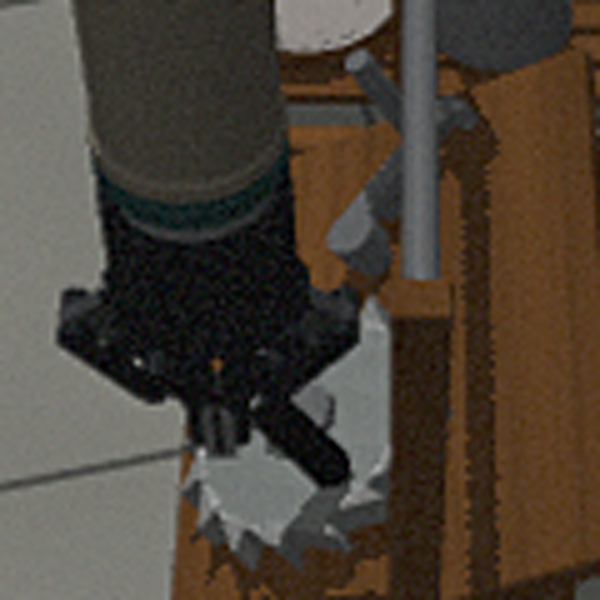

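>>> drive_tool([
  [3,-3,-1,0,-1],
  [7,-7,-4,0,-1],
  [10,-11,-6,0,-1],
  [12,-14,-7,0,-1],
  [12,-14,-7,0,-1],
])

```text
clock: 7.7
position: [0.5648, -0.038, 0.1509]
ee_rot: [0.005, 0.993, -0.117, 0.003]
contact_force: [-3.6, 1.2, -1.2]
width: 0.0001
```

```bash
python3 look.py 13; python3 wlk.py | tail -2
```

```text
t 7.7 uvz mm [-34.2 -23.7  69.8] world [ 0.565 -0.038  0.151] toolx yaw rel U 0.003 tilt [ 0.006 -0.01  -1.   ] F uvz [-3.8  0.3 -1.2] w 0.0001078781752354525 q [-0.18  0.32  1.66 -0.01  1.16  0.05]
0 [-12. -25.  95.] (np.float64(-35.0), np.float64(-25.0), np.float64(69.0)) -> [-1.  1.  1.]
-0.1 [-10. -21.  96.] (np.float64(-33.0), np.float64(-21.0), np.float64(70.0)) -> [ 1. -3. -0.]
```

View pics/side13.png

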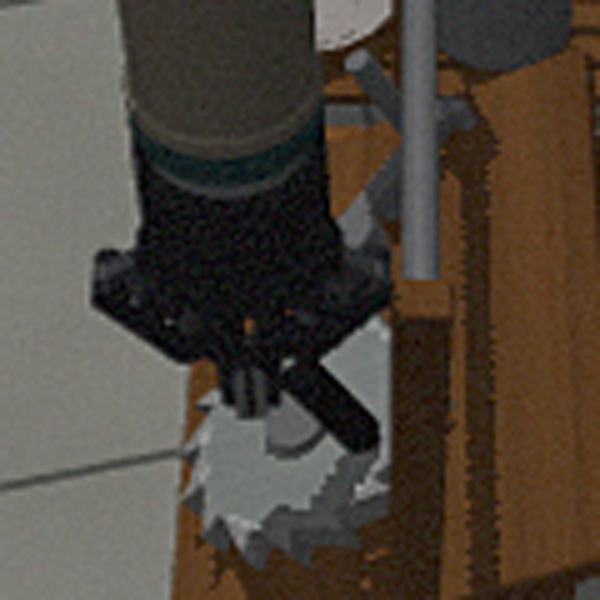

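>>> drive_tool([
  [2,-2,-1,0,-1],
  [3,-3,-1,0,-1],
  [4,-4,-2,0,-1],
  [4,-4,-2,0,-1],
])

```text
clock: 8.15
position: [0.5662, -0.0346, 0.1517]
ee_rot: [0.005, 0.993, -0.118, -0.0]
contact_force: [-7.9, 1.7, -2.7]
width: -0.0002
```

```bash
python3 look.py 14
```

```text
t 8.15 uvz mm [-33.7 -20.   70.6] world [ 0.566 -0.035  0.152] toolx yaw rel U 0.003 tilt [-0.002 -0.009 -1.   ] F uvz [-8.1 -0.2 -2.7] w -0.00017296234376699813 q [-0.18  0.32  1.65 -0.01  1.17  0.06]
```

View pics/side14.png

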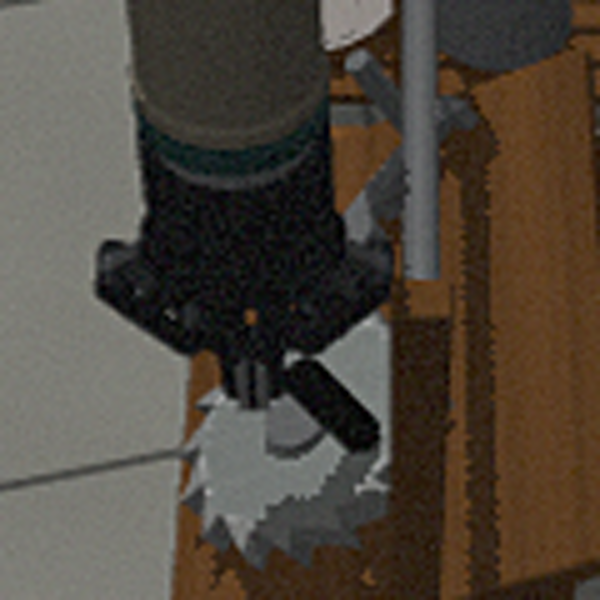

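>>> drive_tool([
  [3,3,-1,0,-1],
  [5,4,-2,0,-1],
  [7,4,-3,0,-1],
  [7,4,-3,0,-1],
])

```text
clock: 8.6
position: [0.5656, -0.0385, 0.1522]
ee_rot: [0.004, 0.993, -0.118, -0.008]
contact_force: [-13.0, 3.4, -3.0]
width: 0.0
```

```bash
python3 look.py 15
```

```text
t 8.6 uvz mm [-33.3 -24.   71.1] world [ 0.566 -0.039  0.152] toolx yaw rel U 0.003 tilt [-0.017 -0.005 -1.   ] F uvz [-13.4   0.3  -3. ] w 4.4189835086668185e-06 q [-0.19  0.33  1.64 -0.01  1.19  0.05]
```

View pics/side15.png

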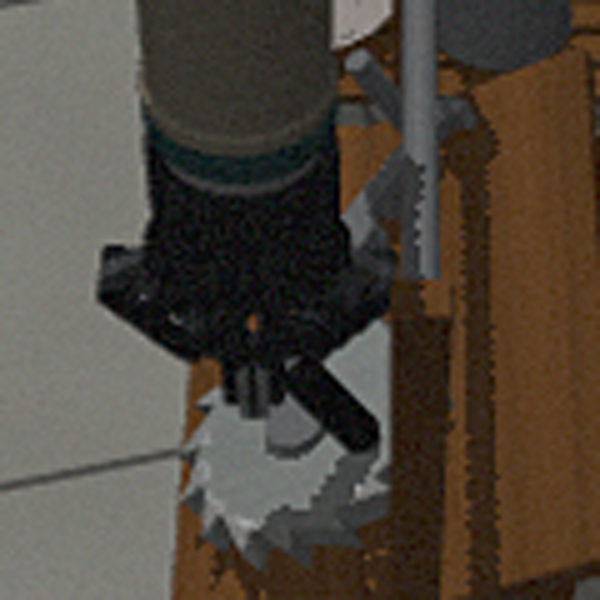

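>>> drive_tool([
  [-15,0,0,0,-1],
  [-45,0,-20,0,-1],
  [-75,-10,-40,0,0],
  [-75,-55,-45,0,1],
  [-75,-100,-45,0,1],
])

```text
clock: 9.15
position: [0.52, 0.0769, 0.2005]
ee_rot: [0.003, 0.993, -0.119, -0.002]
contact_force: [0.7, 0.3, 0.1]
width: 0.0426
```

```bash
python3 look.py 16; python3 -c "
from fit import *
go((-105,185,110),(-50,185,72))
i=manip.get_image('top'); cv2.imwrite('pics/top16.png',cv2.resize(i[130:280,170:370],(800,600),interpolation=cv2.INTER_CUBIC))"
```

```text
t 9.15 uvz mm [-104.9   77.4  119.4] world [0.52  0.077 0.201] toolx yaw rel U 0.0 tilt [-0.006 -0.005 -1.   ] F uvz [0.6 0.5 0.1] w 0.04262418476980938 q [ 0.02  0.23  1.65 -0.01  1.27  0.26]
(-105, 185, 110) -> [   1. -100.    9.]
(-50, 185, 72) -> [  56. -100.   47.]
```

View pics/top16.png

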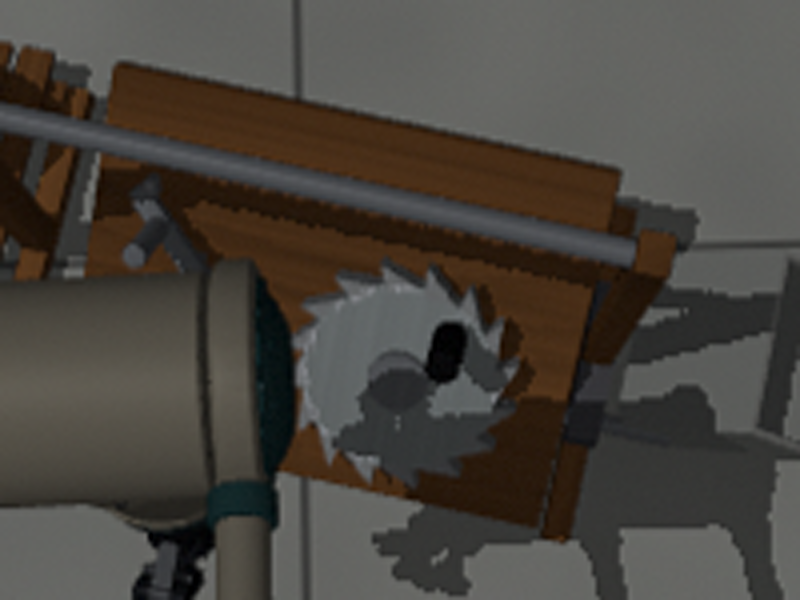

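View pics/side16.png

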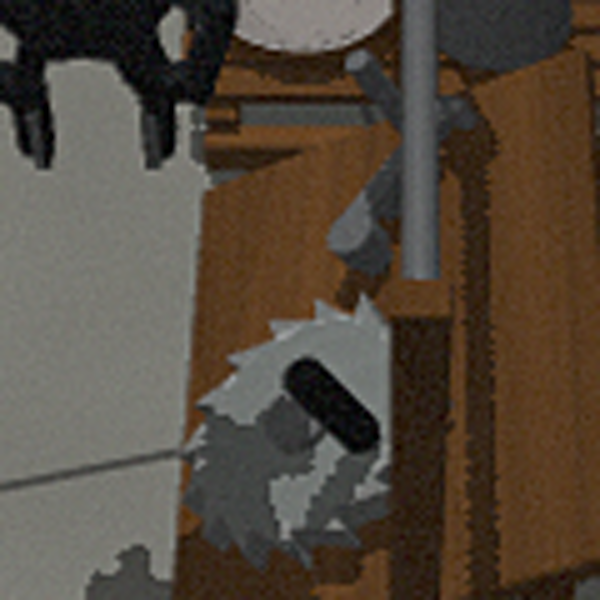

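```bash
python3 -c "
from fit import *
a=F.T@(tri((259.8,224.2),(280,221.8))-G);print(a,)
th=np.arctan2(-25,37)-np.arctan2(a[1],a[0]);print('theta',th)
for t in(0,.1,.2): print(t,proj('top',toW(b2uvz(*knob(t,0)[:2],.088))),proj('side',toW(b2uvz(*knob(t,0)[:2],.088))))
print(proj('top',toW(b2uvz(0,0,.032))),proj('side',toW(b2uvz(0,0,.032))))"
```

```text
[ 0.03341206 -0.0220102   0.08471249]
theta -0.011711787133141582
0 [[281.56015029 220.30449098]] [[259.6253916  224.35853514]]
0.1 [[282.91725785 221.75581455]] [[258.52690847 226.06261296]]
0.2 [[284.11572028 223.31961271]] [[257.29377096 227.70912149]]
[[270.23667209 224.09107525]] [[258.82204289 232.49360398]]
```

>>> drive_tool([
  [0,-40,0,0,1],
  [0,-80,5,0,1],
  [5,-107,20,0,1],
  [30,-110,45,0,1],
  [50,-110,47,0,1],
])

```text
clock: 9.75
position: [0.5952, 0.177, 0.149]
ee_rot: [0.002, 0.993, -0.114, -0.004]
contact_force: [-1.1, 0.6, -0.7]
width: 0.0853
```

```bash
python3 look.py 17; python3 -c "
from fit import *
i=manip.get_image('side'); cv2.imwrite('pics/side17.png',cv2.resize(i[100:220,200:360],(800,600),interpolation=cv2.INTER_CUBIC))"
```

```text
t 9.75 uvz mm [-55.5 192.4  67.9] world [0.595 0.177 0.149] toolx yaw rel U 0.009 tilt [-0.007 -0.003 -1.   ] F uvz [-1.2  0.3 -0.7] w 0.08530184444226922 q [ 0.18  0.4   1.52 -0.    1.22  0.41]
```

View pics/side17.png

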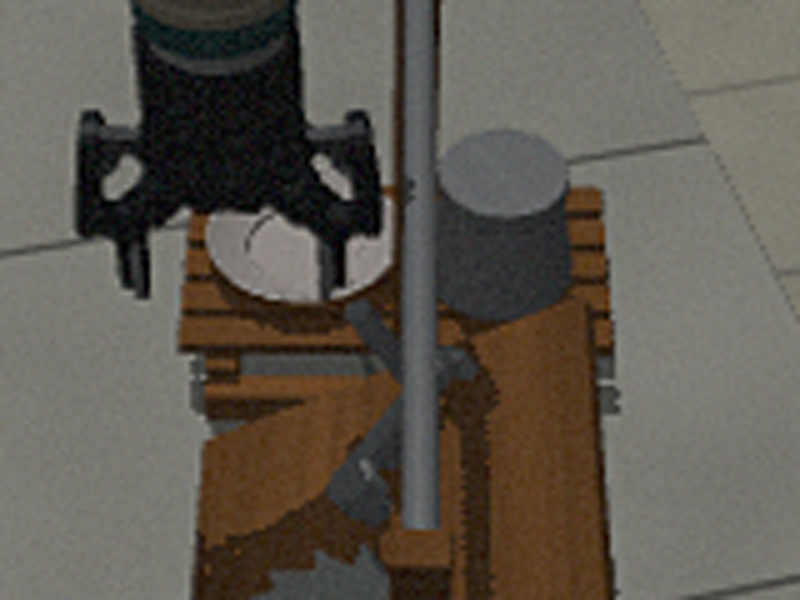

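```bash
python3 -c "
from fit import *
T=[(-40,188,70)]
for f in (-53,-43,-33,-23,-13,-3,7,17):
    f=np.radians(f); a=b2uvz(.0223+.063*np.cos(f),.106-.063*np.sin(f),.087)*1e3
    T.append(tuple(np.round(a+[-49,18,-35])))
go(*T)" | sed 's/np.float64//g'
```

```text
(-40, 188, 70) -> [13.  4. -0.]
((-40.0), (174.0), (70.0)) -> [12. 18. -0.]
((-33.0), (167.0), (75.0)) -> [19. 25. -5.]
((-27.0), (158.0), (78.0)) -> [25. 34. -8.]
((-23.0), (149.0), (80.0)) -> [ 29.  43. -10.]
((-20.0), (138.0), (82.0)) -> [ 32.  54. -12.]
((-19.0), (127.0), (83.0)) -> [ 33.  65. -13.]
((-19.0), (116.0), (83.0)) -> [ 33.  76. -13.]
((-21.0), (106.0), (82.0)) -> [ 31.  86. -12.]
```

>>> drive_tool([
  [12,8,-1,0,1],
  [13,17,-1,0,1],
  [19,25,-5,0,1],
  [25,34,-8,0,1],
  [25,34,-8,0,1],
])

```text
clock: 10.35
position: [0.6147, 0.1348, 0.1599]
ee_rot: [0.002, 0.993, -0.117, -0.001]
contact_force: [0.1, 0.6, -0.0]
width: 0.0856
```

```bash
python3 -c "
from fit import *
rep()
i=manip.get_image('side'); cv2.imwrite('pics/side18.png',cv2.resize(i[100:220,200:360],(800,600),interpolation=cv2.INTER_CUBIC))
go((-23,149,80),(-20,138,82),(-19,127,83),(-19,116,83),(-21,106,82))"
```

```text
t 10.35 uvz mm [-26.5 156.   78.8] world [0.615 0.135 0.16 ] toolx yaw rel U 0.005 tilt [-0.002 -0.004 -1.   ] F uvz [-0.1  0.6 -0. ] w 0.08556975658345807 q [ 0.11  0.4   1.49 -0.    1.25  0.34]
(-23, 149, 80) -> [ 4.  8. -2.]
(-20, 138, 82) -> [ 7. 19. -4.]
(-19, 127, 83) -> [ 8. 30. -5.]
(-19, 116, 83) -> [ 8. 41. -5.]
(-21, 106, 82) -> [ 6. 51. -4.]
```

View pics/side18.png

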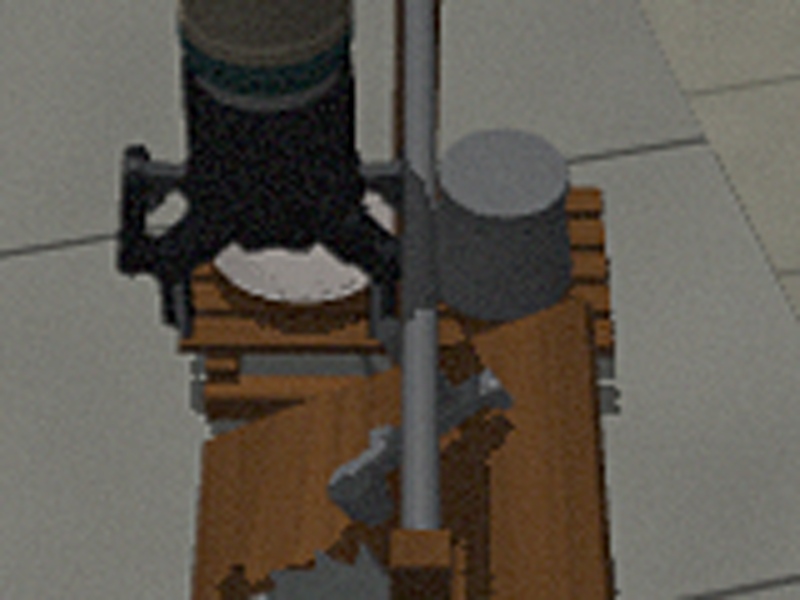

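>>> drive_tool([
  [4,8,-2,0,1],
  [7,18,-4,0,1],
  [8,28,-5,0,1],
  [8,38,-5,0,1],
  [7,45,-5,0,1],
])

```text
clock: 10.9
position: [0.61, 0.089, 0.1643]
ee_rot: [0.002, 0.993, -0.117, -0.002]
contact_force: [0.3, 0.3, 0.1]
width: 0.0852
```

```bash
python3 -c "
from fit import *
rep()
i=manip.get_image('side'); cv2.imwrite('pics/side19.png',cv2.resize(i[130:250,200:360],(800,600),interpolation=cv2.INTER_CUBIC))
go((-21,106,82),(-27,95,78),(-33,86,75),(-40,78,71))"
```

```text
t 10.9 uvz mm [-20.3 110.4  83.3] world [0.61  0.089 0.164] toolx yaw rel U 0.004 tilt [-0.004 -0.003 -1.   ] F uvz [0.2 0.4 0.1] w 0.08519761324007182 q [ 0.03  0.38  1.52 -0.    1.25  0.27]
(-21, 106, 82) -> [-0.  4.  1.]
(-27, 95, 78) -> [-6. 14.  5.]
(-33, 86, 75) -> [-12.  23.   8.]
(-40, 78, 71) -> [-19.  31.  12.]
```

View pics/side19.png

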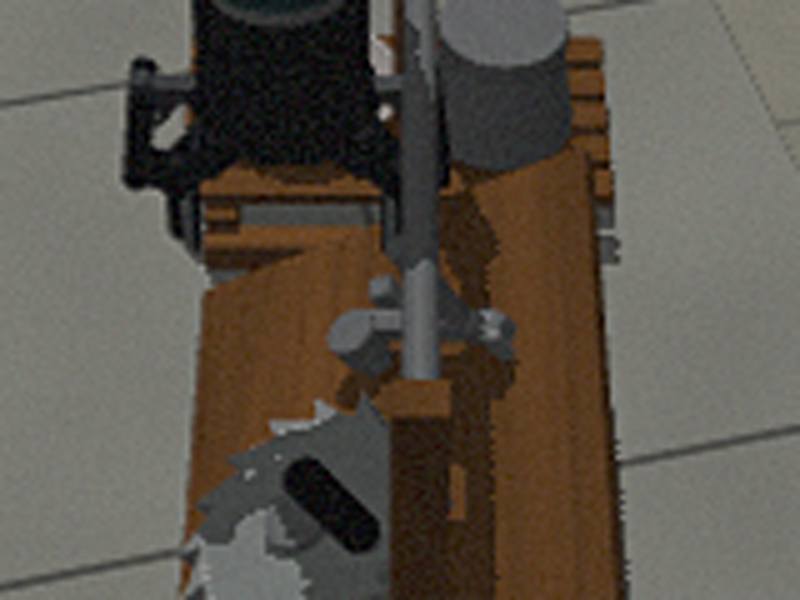

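>>> drive_tool([
  [-2,8,2,0,1],
  [-6,14,5,0,1],
  [-9,19,7,0,1],
  [-12,23,9,0,1],
  [-12,23,9,0,1],
])

```text
clock: 11.45
position: [0.5914, 0.0683, 0.1551]
ee_rot: [0.002, 0.993, -0.117, -0.003]
contact_force: [0.1, -0.3, 0.3]
width: 0.0851
```

```bash
python3 -c "
from fit import *
rep()
i=manip.get_image('side'); cv2.imwrite('pics/side20.png',cv2.resize(i[130:250,200:360],(800,600),interpolation=cv2.INTER_CUBIC))"
```

```text
t 11.45 uvz mm [-33.4  85.9  74. ] world [0.591 0.068 0.155] toolx yaw rel U 0.004 tilt [-0.006 -0.004 -1.   ] F uvz [ 0.2 -0.3  0.3] w 0.08509495219215994 q [ 0.    0.36  1.58 -0.    1.21  0.24]
```

View pics/side20.png

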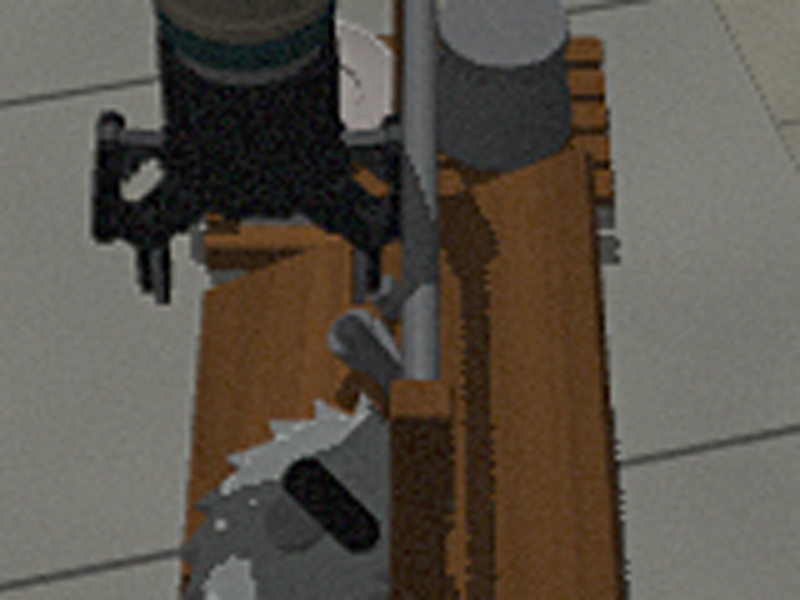

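>>> drive_tool([
  [-3,-8,0,0,1],
  [-40,-8,-10,0,1],
  [-85,-8,-40,0,1],
  [-130,-8,-80,0,1],
  [-170,-8,-90,0,1],
])

```text
clock: 12.0
position: [0.4336, 0.1165, 0.2467]
ee_rot: [0.001, 0.993, -0.117, 0.0]
contact_force: [1.3, 0.6, 0.1]
width: 0.0854
```

>>> drive_tool([
  [-20,40,0,0,1],
  [-20,85,0,0,1],
  [-20,130,0,0,1],
  [-20,175,0,0,1],
  [-20,220,0,0,1],
])

```text
clock: 12.5
position: [0.3627, -0.0936, 0.2479]
ee_rot: [0.001, 0.993, -0.117, 0.001]
contact_force: [1.3, -0.0, 0.4]
width: 0.0852
```

```bash
python3 -c "
from fit import *
rep()
i=manip.get_image('side'); cv2.imwrite('pics/side21.png',cv2.resize(i[130:280,170:370],(800,600),interpolation=cv2.INTER_CUBIC))
i=manip.get_image('top'); cv2.imwrite('pics/top21.png',cv2.resize(i[130:280,170:370],(800,600),interpolation=cv2.INTER_CUBIC)); cv2.imwrite('pics/top21f.png',i)"
```

```text
t 12.5 uvz mm [-217.4 -125.5  166.9] world [ 0.363 -0.094  0.248] toolx yaw rel U 0.005 tilt [ 0.002 -0.003 -1.   ] F uvz [1.3 0.3 0.4] w 0.08523012637519993 q [-0.44 -0.05  1.84 -0.    1.34 -0.2 ]
```

View pics/side21.png

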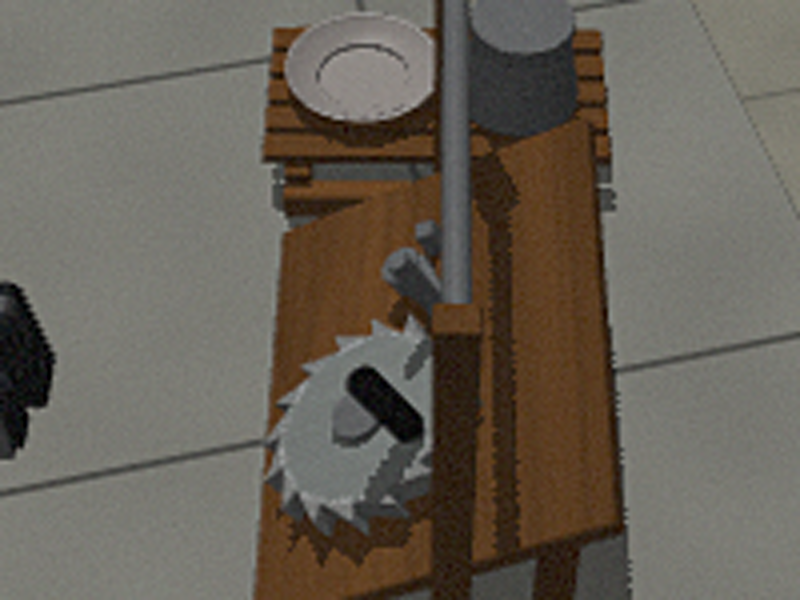

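View pics/top21.png

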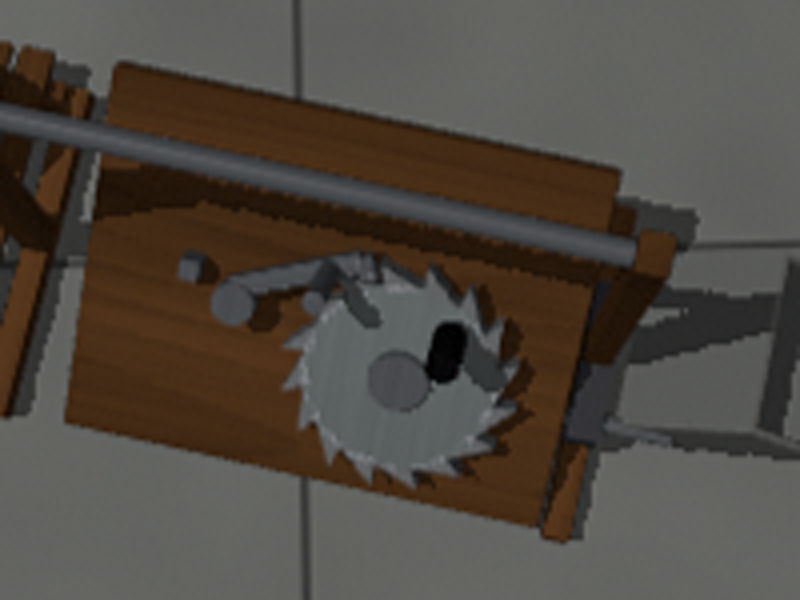

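View pics/top21f.png

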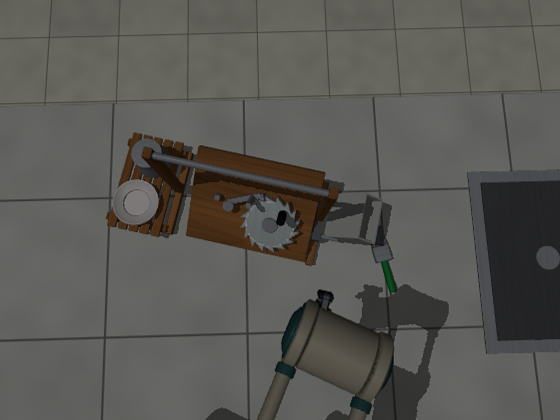

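```bash
python3 -c "
from fit import *
from scipy.optimize import minimize_scalar
im=cv2.imread('pics/top21f.png'); s=manip.get_image('side')
def cen(i,c0,c1,r0,r1):
    m=(i[r0:r1,c0:c1].max(2)<22); y,x=np.nonzero(m); return np.array([x.mean()+c0,y.mean()+r0]),m.sum()
ct=cen(im,272,292,205,232); cs=cen(s,253,278,216,246); print(ct,cs)
for t in (-.1,0,.1,.2):
    k=toW(b2uvz(*knob(t,0)[:2],.0605)); print(t,proj('top',k),proj('side',k))
for n in('saucer','moka_base','brush'): 
    d=manip.masks_of('top',n)
    print(n,[(round(e['conf'],2),np.round(e['location'],1)) for e in d[:2]])
for n in('saucer','moka_base','brush'): 
    d=manip.masks_of('side',n)
    print(n,[(round(e['conf'],2),np.round(e['location'],1)) for e in d[:2]])
print(manip.get_state()['contact_force'])"
```

```text
(array([281.04545455, 217.72727273]), np.int64(110)) (array([266.31304348, 230.69565217]), np.int64(115))
-0.1 [[281.18169469 214.71911759]] [[267.03420703 228.9454455 ]]
0 [[282.64672196 216.01324859]] [[266.11094858 230.66335193]]
0.1 [[283.97024356 217.4326574 ]] [[265.04247438 232.34128337]]
0.2 [[285.1388787  218.96238629]] [[263.83996536 233.96068115]]
saucer [(0.97, array([133.5, 202.1]))]
moka_base [(0.85, array([138.6, 154.7]))]
brush [(0.59, array([385. , 256.2]))]
saucer [(0.93, array([255.7, 146.3]))]
moka_base [(0.58, array([300.7, 147.7]))]
brush [(0.86, array([257.3, 371.1]))]
[ 0.38729567  0.48177959 -0.64083204]
```

```bash
python3 -c "
from fit import *
a=cv2.imread('pics/top0.png');b=cv2.imread('pics/top21f.png')
d=cv2.absdiff(a,b).max(2)
print('saucer/moka',(d[130:240,105:185]>25).sum(),'brush handle',(d[255:295,375:405]>25).sum())
c=cv2.imread('pics/side0.png');e=manip.get_image('side');d=cv2.absdiff(c,e).max(2)
print('side saucer/moka',(d[120:170,235:325]>25).sum(),'brush',(d[345:400,205:295]>25).sum())
print(manip.sign_off())"
```

```text
saucer/moka 0 brush handle 137
side saucer/moka 6 brush 763
the job is handed in; nothing more can be done
None
```

```bash
python3 -c "
import cv2,numpy as np
a=cv2.imread('pics/top0.png');b=cv2.imread('pics/top21f.png')
f=lambda i:cv2.resize(i[180:300,320:440],(400,400),interpolation=cv2.INTER_CUBIC)
cv2.imwrite('pics/brush.png',np.hstack([f(a),f(b)]))"
```

```text
(no output)
```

View pics/brush.png

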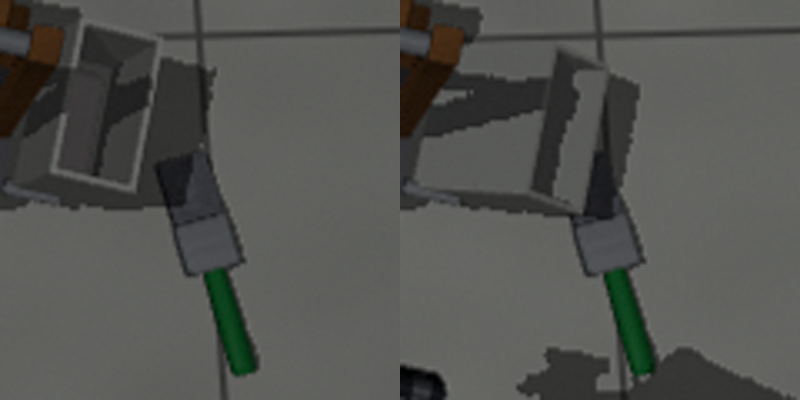

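The soap caddy is tilted fully out and the job is handed in, at about 12.7 s of the 70 s allowed.

**What I did:** This interface can't lean the tool square to the board. I kept it vertical and worked with an open finger from the robot side of the rail.
- **Pawl lifted:** I pushed the pawl's post along its arc until the pawl fell over onto its stop.
- **Wheel turned back:** with the fingers shut, I pushed the black knob counter-clockwise to the end stop.
- **Pawl returned:** I pushed the pawl back over centre. It dropped into the teeth, and I withdrew with the gripper open.

**Last checks:**
- **Wheel:** it didn't move under a 13 N push at the stop. The pictures put the angle at about 0, give or take 0.1 rad. One camera read slightly high at about 0.1, which is within calibration error.
- **Pawl and caddy:** the pictures show the pawl lying in the teeth and the caddy tilted out over the brush head.
- **Saucer and moka base:** comparing before and after pictures showed no change. The detector placed the saucer 5 pixels off in the top view, which I take as detector error.
- **Brush:** my pixel comparison did flag changes around it. A side-by-side of the top view taken after handing in shows the brush in the same place, with the changes coming from the caddy covering its head and moved shadows.
- **Robot:** the contact force was about zero at the end, and nothing was held or touched.

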